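Refit the lever of the sampling tap and shut it

TASK

The lever has come off the ball valve of the bench sampling tap, and the valve was left open. Fit the lever back onto the square stem so that it points the same way as the yellow tongue of the stop plate, fully down onto the plate, then swing it clockwise (seen from above) until the valve is shut against its stop, and let go. Leave the bottles and the tip rack where they stand.

Things in the scene. Friction and masses are not known exactly. Their poses are not given: they have to be found in the camera images.
- lever: Loose valve lever, 0.2-0.35 kg, lying flat on the bench, right side up. Steel hub block 38 x 38 x 24 mm high, grippable by its flat sides, with a 16 mm square through-bore parallel to them (2 mm chamfer below); flat arm to a blue sleeve. Origin: on the bore axis at the hub's underside; x along the arm to the sleeve, z up. Centre of mass some 10 mm from the axis: once on the stem it rests level.
- lever_grip (a point): Middle of the lever's blue plastic sleeve, 105 mm from the bore axis and 13 mm above the hub's underside. The sleeve is 22 mm wide, 16 mm high and 80 mm long (65 to 145 mm from the bore axis); the arm between it and the hub is 16 mm wide and 8 mm thick. Axes as lever.
- tap: Steel sampling tap fixed to the bench: riser pipe, ball valve in a level 34 mm pipe 180 mm above the bench, spout pointing down over a round white drip basin (130 mm wide, 30 mm high). Riser and spout stand 115 mm either side of the stem. Nothing but the stem rises above the stop plate. Origin: on the bench, on the stem's vertical axis; x along the pipe to the spout, z up.
- stem_seat (a point): Centre of the top of the yellow stop plate (40 mm diameter), 221 mm above the bench, on the stem's axis; the hub's underside rests here. The brass stem, 14 mm square, rises 22 mm from it, its top 6 mm tapering to 8 mm square. The plate's tongue, 13 mm wide, reaches 38 mm from the axis. Axes turn with the stem: x along the tongue, sides of the square along x and y, z up.
- stem (a joint): Turn of the valve stem, rad: 0 = fully open (tongue along the pipe, to the spout), growing clockwise seen from above to 1.571 = shut against its stop (tongue square across the pipe, on the robot's side). Stays where left; turns with 0.15 N m. The bore has about 0.15 rad of play each way on the square: the lever leads the stem by that much.
- bottle: Amber 250 ml bottle with a blue cap, 70 mm diameter, 138 mm high, a bystander. Origin: centre of its underside.
- dropper_a: Small amber dropper bottle with a black teat, 33 mm diameter, 89 mm high, a bystander. Origin: centre of its underside.
- dropper_b: A second dropper bottle like it, a bystander. Origin: centre of its underside.
- tip_rack: White rack of pipette tips, 82 x 120 mm, 64 mm high, a bystander. Origin: centre of its underside.
Not all that is in view belongs to the job. Several things have the shape of the lever; the one meant has the colours described above.

How it is judged (in metres and radians):
On the way, in this order (a step that is already met when the one before it is completed fails the run):
1. the lever is fitted on the square stem: bore over the stem within 3 mm, hub down on the plate within 3 mm, pointing along the tongue (horizontal distance between lever and stem_seat below 0.003 m and z of lever in the frame of stem_seat between -0.003 and 0.003 m and x of lever_grip in the frame of stem_seat above 0.095 m), for 0.2 s.
2. the lever has turned the valve shut (stem within 0.09 rad of its stop) (value of joint stem above 1.48 rad and horizontal distance between lever and stem_seat below 0.003 m and z of lever in the frame of stem_seat below 0.004 m and x of lever_grip in the frame of stem_seat above 0.095 m), for 0.2 s.
At the end, for the whole second after the job is handed in: The valve is shut (stem at 1.48 rad or more of 1.571) and the lever is at rest on its stem: bore axis within 3 mm of the stem's, hub's underside within 3 mm of the stop plate, level within 0.07 rad, the sleeve on the side of the tongue (more than 95 mm along it) (all of step 1 and value of joint stem above 1.48 rad and angle between lever's own z axis and vertical below 0.07 rad and linear speed of lever below 0.02 m/s); the robot touches nothing.
It fails at once if the bottle is moved by more than 20 mm or tipped (distance of bottle from where it was at the start of the episode above 0.02 m or angle between bottle's own z axis and vertical above 0.3 rad).
It fails at once if a dropper bottle is moved by more than 20 mm or tipped (distance of any of dropper_a, dropper_b from where it was at the start of the episode above 0.02 m or angle between any of dropper_a, dropper_b's own z axis and vertical above 0.3 rad).
It fails at once if the tip rack is moved by more than 20 mm or tipped (distance of tip_rack from where it was at the start of the episode above 0.02 m or angle between tip_rack's own z axis and vertical above 0.3 rad).
It also fails if it takes over 61 s, if anything falls off the work surface, if the arm or the gripper's body presses on something with over 40 N, if the wrist force passes 120 N, or if a joint passes its speed limit or range.

ROBOT

A 6-joint arm with a two-finger parallel gripper is mounted at the origin on the work surface. World frame = base frame: x ahead of the robot, y to its left, z up, the work surface at z = 0. Lengths are in mm, angles in rad, forces in N, time in s.
With the tool pointing down it reaches from about 350 to 875 mm from the base axis. Payload 4.2 kg.
Tool frame: the origin (TCP) lies at the very end of the fingers, on their centre line; the grasp point (between the pads) lies 19 mm behind it; z points along the fingers, y is the line along which they close (so a half turn about z gives the same grasp; the last joint's range is limited). The gripper opens to 85 mm and grips with 20 to 120 N. Pads are 22 mm wide; open, the fingers measure 114 mm over their backs; the gripper's body (76 mm by 85 mm) begins 54 mm behind the grasp point. The pads swing forward as they close: fully open they stand 13 mm farther back than shut.
Start: joints at [1.531, 0.385, 0.008, 0, -1.194, -0.259], TCP at [183.951, 597.295, 231.312] pointing down, gripper open.
Joint ranges: [-3.14, 3.14], [-1.21, 2.06], [-1.07, 1.41], [-3.16, 2.05], [-2.99, -0.16], [-3.1, 3.1]. Speed limits (rad/s): [2.79, 2.79, 3.14, 3.14, 3.14, 3.14].

INTERFACE

Orientations are given as a unit quaternion [x, y, z, w].
In Python, from bench import read_state, get_image, get_calibration, job_done gives the robot as it stands.
- The arm moves only by the shell command python3 -m creep 'ROWS'. ROWS is a JSON object of lists of equal length, an entry for each row: "translation": the shift along the world's x, y, z in cm, a list of three; "delta_rot": the turn, a rotation vector about the world's x, y, z in degrees, a list of three; "hand": the finger opening in cm, from 0 to 8.54. A call has 1 to 8 rows; each row is the pose to reach, as a shift and turn from the pose commanded when the call began; what a row does not reach only later rows make up. A row lasts 1/8 s, in which the tool goes at most 62.5 mm and 10.7 degrees, less where a joint would pass 70% of its speed; a pose out of reach is approached as far as the arm can. A call with a gripper value outside its range is refused whole. The fingers move at their own pace and stop on an object; the grip force is fixed at half the most. Time passes only in rows, so rows that repeat a pose let the fingers close. It gives the time, the measured TCP pose, the force, the opening and the grip force at its end, in the units of the state.
- read_state(): the state, without advancing time (a new reading comes with each control period).
- get_image(name): name is "scene" or "side" or "wrist"; returns (picture, depth): 400x640x3 uint8, red, green, blue; 400x640 float32, mm along the optical axis (not along the pixel's ray), 0 where there is no reading.
- get_calibration(name): a dict with "intrinsics" (3x3 intrinsics, pixels), "xyz" and "attitude" of the camera in the world. Camera axes: x right, y down, z forward; pixel columns grow to the right and rows downward; lengths in mm; the calibration is good to about 2 mm. A picture is of the moment at which its call begins: read the wrist's pose just before it. get_calibration takes no time and is no camera call; for the wrist camera it gives the pose at the moment of the call.
- job_done(): hands the job in; it is judged then, once.
The state is a dict: "clock": time; "joints": joint angles; "joint_vel": joint speeds; "joint_efforts": joint torques, N m; "position": TCP position; "ee_rot": TCP orientation; "contact_force": force on the tool from outside, world axes, zero at the start; "wrist_torque": the same for the moment, N m; "gripper_width": finger opening in mm; "grasp_force": force on a finger pad.
Only numpy, scipy, OpenCV 4.12 (cv2) and the standard library are available. Lean on these libraries where they do the work, as an engineer would, in place of code of your own. Each camera call takes 0.05 s, during which the arm holds its last target. There are 200 camera calls.

## Working session

There is one attempt and no reset: what is moved stays moved. The work goes in short steps, Python scripts to look and compute and a shell command to move; the robot and the scene stay as the last step left them, time stands still between calls to the robot, and variables do not carry over. Pictures are saved under pics/ and viewed, at most 10 in all, crops included, and the job is handed in when it is done.

```bash
mkdir -p pics
cat > h.py <<'E'
import numpy as np,cv2
from bench import *
from scipy.spatial.transform import Rotation as R
def grab(n):
    c=get_calibration(n); p,d=get_image(n); np.savez(f'{n}.npz',p=p,d=d,K=np.array(c['intrinsics']),t=np.array(c['xyz']),a=np.array(c['attitude'])); return load(n)
def load(n):
    z=np.load(f'{n}.npz'); p,d,K,t,a=[z[k] for k in 'pdKta']
    M=a if a.shape==(3,3) else R.from_quat(a).as_matrix()
    v,u=np.mgrid[:400,:640]
    X=np.stack([(u-K[0,2])/K[0,0]*d,(v-K[1,2])/K[1,1]*d,d],-1)@M.T+t
    X[d==0]=np.nan
    return p,d,X,K,M,t
def save(p,f): cv2.imwrite('pics/'+f,np.ascontiguousarray(p[...,::-1]))
E
python3 - <<'E'
from h import *
print(get_calibration('scene'))
a=grab('scene');b=grab('side')
save(a[0],'s1.png');save(b[0],'d1.png')
print(a[5],b[5],b[4]);s=read_state();print(s['position'],s['ee_rot'],s['gripper_width'])
E
```

```text
{'intrinsics': array([[453.10487809,   0.        , 319.07398011],
       [  0.        , 453.10487809, 195.84049473],
       [  0.        ,   0.        ,   1.        ]]), 'xyz': array([1159.59827015,  468.49569706, 1026.64191926]), 'attitude': array([ 0.4424561 ,  0.81117833, -0.33150717, -0.19059201])}
[1159.59827015  468.49569706 1026.64191926] [-383.86119461 -771.55027542  816.31444418] [[ 0.69547235 -0.3625513   0.62038275]
 [-0.71846856 -0.3640891   0.59265678]
 [ 0.01100611 -0.85790191 -0.51369561]]
[183.82783151 596.79209953 230.3251123 ] [ 9.88847797e-01 -1.48926240e-01 -7.70892308e-05  1.00142367e-03] 85.72257791460316
```

View pics/s1.png

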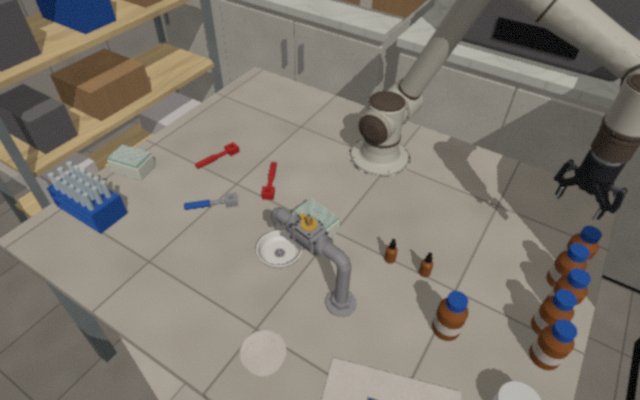

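View pics/d1.png

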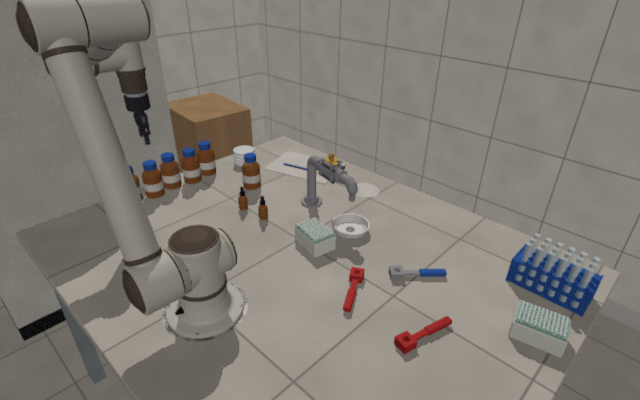

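The scene view shows three things of the lever's shape: red (217,156), red (269,181), and grey hub with blue sleeve (210,202). The last one matches the steel hub and blue sleeve described. The tap's stem and yellow plate are at (308,222). The droppers are at (391,251) and (427,265), the bottle at (450,315) and the rack at (317,215).

```bash
cat > m.py <<'E'
from h import *
for n in ('scene','side'):
    p,d,X,K,M,t=load(n)
    hsv=cv2.cvtColor(p,cv2.COLOR_RGB2HSV); H,S,V=[hsv[...,i].astype(int) for i in range(3)]
    z=X[...,2]
    ws=(X[...,0]>200)&(X[...,0]<900)&(abs(X[...,1])<800)
    blue=(H>100)&(H<130)&(S>120)&ws&(z>3)&(z<35)
    nb,L,st,c=cv2.connectedComponentsWithStats(blue.astype(np.uint8))
    for i in range(1,nb):
        if st[i,4]>40:
            m=L==i; print(n,'blue',c[i].round(),st[i,4],X[m].mean(0).round(1),X[m].min(0).round(),X[m].max(0).round())
    yel=(H>15)&(H<30)&(S>120)&(z>190)&(z<260)&ws
    print(n,'yel',yel.sum(), np.argwhere(yel).mean(0).round(), np.nanmedian(X[yel],0).round(1) if yel.any() else '',X[yel].min(0).round(),X[yel].max(0).round())
a=load('scene')[0]; b=load('side')[0]
r=lambda q,u,v,w,h:cv2.resize(q[v:v+h,u:u+w],(400,300),interpolation=cv2.INTER_CUBIC)
save(np.vstack([np.hstack([r(a,170,172,80,60),r(a,270,195,80,60)]),np.hstack([r(b,380,242,80,60),r(b,300,145,80,60)])]),'c1.png')
E
python3 m.py
```

```text
scene blue [ 96. 217.] 441 [ 740.8 -568.3   15.3] [ 672. -721.    3.] [ 770. -511.   35.]
scene blue [197. 204.] 131 [ 539.5 -350.9   19.9] [ 509. -380.    9.] [ 566. -324.   27.]
scene yel 192 [223. 307.] [568.3  79.  222.6] [538.  31. 198.] [586.  97. 245.]
side blue [432. 272.] 173 [ 531.9 -361.6   18.8] [ 503. -391.    9.] [ 562. -332.   26.]
side blue [547. 294.] 604 [ 687.  -627.8    8.5] [ 668. -723.    3.] [ 754. -521.   34.]
side yel 75 [159. 332.] [558.5  67.3 223. ] [539.  38. 216.] [580.  85. 244.]
```

View pics/c1.png

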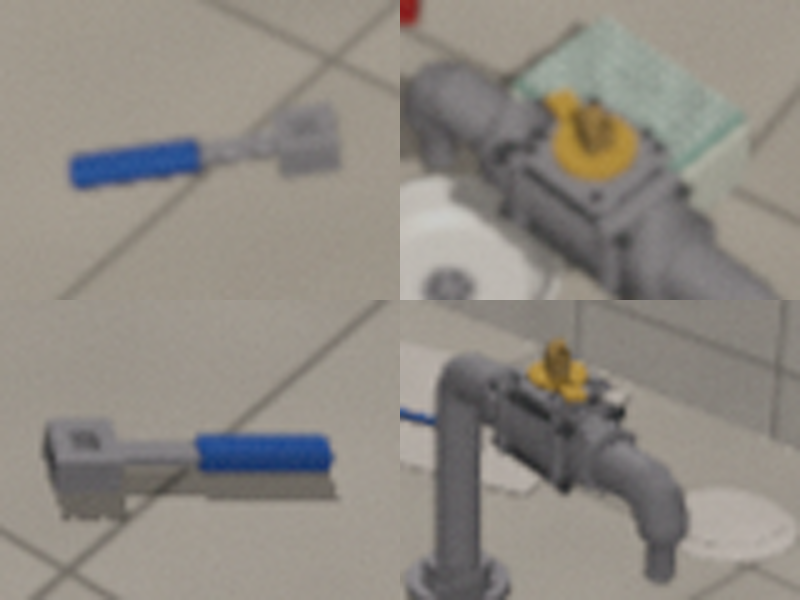

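The crop confirms it: steel hub with a square bore and a blue sleeve, with hub pixels around (230,200) in scene. The plate's tongue points roughly to the spout, slightly turned. Next I'll measure both.

```bash
cat > m2.py <<'E'
from h import *
for n,bx in (('scene',(222,185,245,212)),('side',(386,262,410,285))):
    p,d,X,K,M,t=load(n)
    u0,v0,u1,v1=bx; Q=X[v0:v1,u0:u1].reshape(-1,3); q=Q[(Q[:,2]>21)&(Q[:,2]<30)]
    print(n,'hubtop',len(q),np.median(q,0).round(1),'rect',cv2.minAreaRect(q[:,:2].astype(np.float32)))
    hsv=cv2.cvtColor(p,cv2.COLOR_RGB2HSV); H,S,V=[hsv[...,i].astype(int) for i in range(3)]
    m=(H>100)&(H<130)&(S>120)&(X[...,2]>15)&(X[...,2]<28)&(X[...,0]<600)&(X[...,0]>450)&(abs(X[...,1]+355)<60)
    print('sleeve top rect',cv2.minAreaRect(X[m][:,:2].astype(np.float32)))
    y=(H>15)&(H<30)&(S>120)&(X[...,0]>500)&(X[...,0]<620)&(abs(X[...,2]-222)<5)
    Y=X[y]; 
    print('plate',len(Y),Y.mean(0).round(1),cv2.minAreaRect(Y[:,:2].astype(np.float32)))
    top=(X[...,2]>236)&(X[...,2]<250)&(abs(X[...,0]-565)<60)&(abs(X[...,1]-75)<60)
    print('stemtop',top.sum(),X[top].mean(0))
    pp=(X[...,2]>150)&(X[...,2]<200)&(abs(X[...,0]-560)<150)&(abs(X[...,1]-75)<150)&(S<60)
    print('pipe',cv2.fitLine(X[pp][:,:2].astype(np.float32),cv2.DIST_HUBER,0,.01,.01).ravel())
E
python3 m2.py
```

```text
scene hubtop 105 [ 462.1 -280.    25.4] rect ((463.41473388671875, -283.887451171875), (43.03164291381836, 46.42952346801758), 40.20790100097656)
sleeve top rect ((537.8679809570312, -352.56536865234375), (19.94601058959961, 70.81881713867188), 44.167625427246094)
plate 145 [567.6  74.9 222. ] ((560.6249389648438, 73.13971710205078), (52.75049591064453, 36.30253982543945), 38.291316986083984)
stemtop 31 [566.47848408  78.22788155 241.13504752]
pipe [1.6999924e-01 9.8544419e-01 5.8182574e+02 9.7627899e+01]
side hubtop 122 [ 461.6 -283.9   24.8] rect ((461.9613342285156, -283.9901123046875), (42.03596496582031, 38.02606964111328), 47.12083053588867)
sleeve top rect ((533.6556396484375, -360.0072021484375), (19.236316680908203, 72.85122680664062), 41.58959197998047)
plate 56 [558.1  62.7 222.3] ((552.5982055664062, 61.2149658203125), (48.614784240722656, 33.004180908203125), 42.76768493652344)
stemtop 14 [563.58049866  72.14322328 241.1528847 ]
pipe [1.5456706e-01 9.8798227e-01 5.4267548e+02 3.5632027e+01]
```

```bash
python3 -m creep '{"translation":[[0,-1,5],[0,-5,10],[1,-11,14],[3,-17,16],[5,-23,16],[8,-29,16],[11,-35,16],[14,-41,16]],"delta_rot":[[0,0,0],[0,0,0],[0,0,0],[0,0,0],[0,0,0],[0,0,0],[0,0,0],[0,0,0]],"hand":[8.5,8.5,8.5,8.5,8.5,8.5,8.5,8.5]}'
```

```text
clock: 1.1
position: [311.2, 210.9, 391.3]
ee_rot: [0.989, -0.148, 0.0, -0.0]
contact_force: [1.3, 0.4, 0.5]
gripper_width: 85.2
grasp_force: 0.0
```

```bash
python3 -c "
from h import *
s=read_state();print(s['joints'],s['position'],R.from_quat(s['ee_rot']).as_matrix()[:,0])"
python3 -m creep '{"translation":[[2,-6,0],[4,-12,0],[6,-18,0],[8,-24,0],[10,-30,0],[12,-36,-3],[14,-42,-6],[15,-47,-9]],"delta_rot":[[0,0,-4],[0,0,-8],[0,0,-12],[0,0,-16],[0,0,-20],[0,0,-24],[0,0,-27.4],[0,0,-27.4]],"hand":[8.5,8.5,8.5,8.5,8.5,8.5,8.5,8.5]}'
python3 -m creep '{"translation":[[0,-2,0],[0,-2,0],[0,-2,0]],"delta_rot":[[0,0,0],[0,0,0],[0,0,0]],"hand":[8.5,8.5,8.5]}'
python3 - <<'E'
from h import *
s=read_state();print(s['joints'],s['position'],R.from_quat(s['ee_rot']).as_matrix().round(3))
a=grab('wrist');save(a[0],'w1.png');print(a[4].round(2),a[5])
E
```

```text
[ 1.03445038e+00 -1.43011953e-01 -2.15981327e-01 -1.71657542e-04
 -1.49729370e+00  2.38789385e-01] [311.22132675 210.90298912 391.25456641] [ 9.56052041e-01 -2.93197022e-01 -4.02158417e-05]
clock: 2.1
position: [458.5, -246.4, 307.5]
ee_rot: [0.925, -0.379, 0.0, -0.0]
contact_force: [0.9, 0.4, -0.2]
gripper_width: 84.8
grasp_force: 0.0
clock: 2.48
position: [458.2, -263.9, 308.7]
ee_rot: [0.926, -0.379, 0.0, -0.0]
contact_force: [0.1, 0.1, -0.3]
gripper_width: 85.1
grasp_force: 0.0
[-2.15710772e-01  1.72463843e-01 -9.29711266e-02 -2.25790109e-04
 -1.30514587e+00  1.00973488e+00] [ 458.15416617 -263.91564538  308.73448486] [[ 0.713 -0.701  0.   ]
 [-0.701 -0.713  0.   ]
 [ 0.    -0.    -1.   ]]
[[-0.7  -0.68 -0.21]
 [-0.71  0.67  0.2 ]
 [ 0.    0.29 -0.96]] [ 510.72863985 -315.56843897  450.21355195]
```

View pics/w1.png

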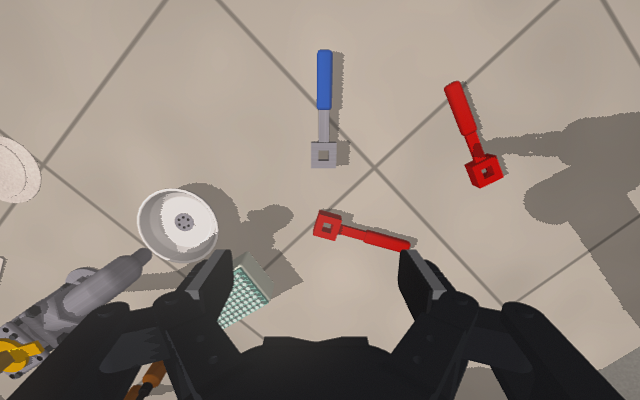

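The wrist view shows the blue lever standing upright in the image: hub at (324,155), bore at (324,155), sleeve at (324,80). A red lever's hub is at (327,226).

```bash
cat > m3.py <<'E'
from h import *
p,d,X,K,M,t=load('wrist')
hsv=cv2.cvtColor(p,cv2.COLOR_RGB2HSV); H,S,V=[hsv[...,i].astype(int) for i in range(3)]
z=X[...,2]
f=lambda m:cv2.minAreaRect(X[m][:,:2].astype(np.float32))
B=np.zeros_like(z,bool);B[135:175,305:345]=1
hub=B&(z>20)&(z<30); print('hub',hub.sum(),np.nanmedian(z[hub]),f(hub))
# rim-based centre from contour of bore
print('bore floor', (B&(z<12)&(d>0)).sum())
bl=(H>100)&(H<130)&(S>120)&(z>12)&(z<30); print('sleeve',np.nanmedian(z[bl]),f(bl))
red=((H<8)|(H>172))&(S>120)&(z<40); 
n,L,st,c=cv2.connectedComponentsWithStats(red.astype(np.uint8))
for i in range(1,n):
  if st[i,4]>200: print('red',c[i],np.nanmin(X[L==i],0),np.nanmax(X[L==i],0),f(L==i))
# bore by grey: dark/bench-coloured patch inside hub bbox using colour saturation
s=S[140:172,308:340]; print(np.array2string(V[144:168,310:340:2]))
E
python3 m3.py
```

```text
hub 531 22.817598393313688 ((460.4029235839844, -283.6311950683594), (37.72119140625, 36.35376739501953), 45.39514923095703)
bore floor 962
sleeve 19.407061804117006 ((535.1449584960938, -356.9141540527344), (19.763980865478516, 77.08277130126953), 45.621028900146484)
red [471.90013934 139.12076173] [ 243.56843599 -492.23376107   -3.05090571] [ 407.69067414 -421.94478194   25.45540174] ((326.766357421875, -460.2391662597656), (38.987972259521484, 165.97933959960938), 75.58638000488281)
red [354.91492329 232.76359833] [ 247.87579717 -283.69131504   -1.04782661] [ 397.90102111 -182.21996973   25.43980524] ((318.091064453125, -236.80406188964844), (162.5963897705078, 38.55155563354492), 28.685726165771484)
[[184 150 151 152 151 151 151 151 151 151 151 152 153 145 129]
 [184 149 150 150 150 150 150 150 150 150 150 150 152 143 130]
 [184 148 150 151 150 150 150 150 150 149 150 150 152 144 129]
 [184 147 147 147 148 149 150 150 151 150 150 150 152 144 129]
 [184 148 149 149 148 148 147 148 148 147 147 147 147 141 129]
 [184 149 150 149 150 150 150 150 150 150 149 149 149 141 131]
 [184 148
[... 425 characters left out ...]
9 128]
 [184 151 153 152 140 131 131 130 132 110 154 152 153 138 129]
 [184 149 150 150 140 135 134 134 134 111 151 150 150 137 129]
 [184 148 149 150 112  89  89  89  89  96 151 149 148 137 129]
 [184 148 149 150 107  79  80  80  80  95 150 148 149 136 129]
 [185 150 152 152 152 152 152 152 152 151 154 153 154 139 129]
 [184 149 150 151 152 153 152 153 152 152 152 152 152 139 129]
 [184 150 151 151 151 151 151 151 151 151 151 151 151 132 129]
 [185 150 151 151 151 151 150 151 151 150 151 151 151 131 127]
 [185 152 152 153 153 153 153 152 153 153 153 152 153 130 139]
 [184 150 151 152 151 151 152 151 151 151 152 152 152 179 184]
 [183 151 151 151 151 151 150 150 150 151 150 150 150 181 187]]
```

```bash
python3 -m creep '{"translation":[[0.26,-2,-4],[0.26,-2,-9],[0.26,-2,-14],[0.26,-2,-19],[0.26,-2,-23],[0.26,-2,-25],[0.26,-2,-25],[0.26,-2,-25]],"delta_rot":[[0,0,0],[0,0,0],[0,0,0],[0,0,0],[0,0,0],[0,0,0],[0,0,0],[0,0,0]],"hand":[8.5,8.5,8.5,8.5,8.5,8.5,8.5,8.5]}'
python3 - <<'E'
from h import *
s=read_state();print(s['joints'],s['position'],R.from_quat(s['ee_rot']).as_matrix().round(3).tolist())
a=grab('wrist')
p,d,X,K,M,t=a
z=X[...,2]
hub=(z>20)&(z<30)&(np.hypot(X[...,0]-461,X[...,1]+284)<32); h=X[hub][:,:2].astype(np.float32);print(len(h),np.median(z[hub]),cv2.minAreaRect(h),h.mean(0))
E
```

```text
clock: 3.52
position: [462.0, -284.1, 60.0]
ee_rot: [0.926, -0.378, 0.001, -0.0]
contact_force: [0.1, -0.3, 0.4]
gripper_width: 84.9
grasp_force: 0.0
[-2.52139821e-01  4.33847469e-01 -4.11074819e-01  4.54880563e-04
 -7.23150781e-01  1.04699930e+00] [ 462.03816232 -284.14167946   60.04182238] [[0.714, -0.7, 0.003], [-0.7, -0.714, -0.001], [0.003, -0.001, -1.0]]
2486 22.814729920602574 ((460.63336181640625, -283.2615966796875), (38.02599334716797, 38.71021270751953), 44.913143157958984) [ 461.40085 -284.00488]
```

```bash
python3 -m creep '{"translation":[[-0.1,0,-3],[-0.1,0.05,-5],[-0.1,0.05,-5.7],[-0.1,0.05,-5.7],[-0.1,0.05,-5.7],[-0.1,0.05,-5.7],[-0.1,0.05,-5.7],[-0.1,0.05,-5.7]],"delta_rot":[[0,0,0],[0,0,0],[0,0,0],[0,0,0],[0,0,0],[0,0,0],[0,0,0],[0,0,0]],"hand":[8.5,8.5,8.5,8.5,3,3,3,3]}'
python3 -m creep '{"translation":[[0,0,0],[0,0,0],[0,0,0],[0,0,0],[0,0,2],[0,0,4],[0,0,6],[0,0,8]],"delta_rot":[[0,0,0],[0,0,0],[0,0,0],[0,0,0],[0,0,0],[0,0,0],[0,0,0],[0,0,0]],"hand":[3,3,3,3,3,3,3,3]}'
```

```text
clock: 4.58
position: [460.5, -284.0, 2.5]
ee_rot: [0.926, -0.379, 0.001, -0.0]
contact_force: [-1.1, 2.1, 5.6]
gripper_width: 36.9
grasp_force: 61.7
clock: 5.58
position: [458.7, -283.4, 81.2]
ee_rot: [0.925, -0.379, -0.001, -0.0]
contact_force: [0.6, -1.1, -3.1]
gripper_width: 36.8
grasp_force: 60.8
```

```bash
python3 -m creep '{"translation":[[0,0,6],[0,0,12],[0,0,18],[1,2,23],[3,5,25],[5,9,25],[8,14,25],[11,19,25]],"delta_rot":[[0,0,0],[0,0,-8],[0,0,-16],[0,0,-24],[0,0,-32],[0,0,-40],[0,0,-48],[0,0,-56]],"hand":[3,3,3,3,3,3,3,3]}'
python3 -m creep '{"translation":[[3,5,0],[5,9,0],[8,13,0],[9,14,0],[9,14,0],[9,14,0],[9,14,0],[9,14,0]],"delta_rot":[[0,0,-8],[0,0,-16],[0,0,-24],[0,0,-32],[0,0,-40.5],[0,0,-40.5],[0,0,-40.5],[0,0,-40.5]],"hand":[3,3,3,3,3,3,3,3]}'
python3 - <<'E'
from h import *
s=read_state();print(s['joints'],s['position'],R.from_quat(s['ee_rot']).as_matrix().round(3).tolist())
a=grab('wrist');save(a[0],'w2.png');print(a[4].round(2),a[5])
E
```

```text
clock: 6.58
position: [569.6, -92.2, 330.2]
ee_rot: [-0.637, 0.771, 0.001, -0.001]
contact_force: [1.1, -1.2, -2.5]
gripper_width: 37.0
grasp_force: 61.4
clock: 7.58
position: [659.6, 45.9, 331.5]
ee_rot: [-0.334, 0.943, 0.0, -0.0]
contact_force: [-0.4, -0.7, -3.1]
gripper_width: 36.9
grasp_force: 61.5
[ 3.13409160e-01  4.05646588e-01  2.85746022e-01 -2.28736488e-04
 -1.45118100e+00 -1.20309138e+00] [659.59177609  45.85580089 331.46767865] [[-0.777, -0.63, -0.0], [-0.63, 0.777, 0.0], [0.0, 0.0, -1.0]]
[[-0.63  0.74  0.22]
 [ 0.78  0.6   0.18]
 [ 0.    0.29 -0.96]] [ 6.02080671e+02 -5.52677100e-01  4.72970925e+02]
```

View pics/w2.png

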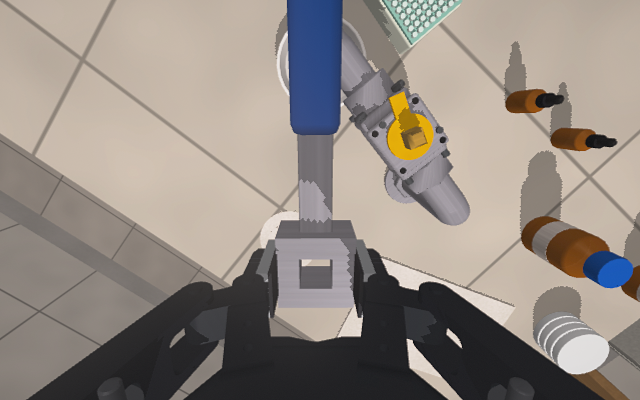

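The wrist view shows the lever level in the fingers, with its hub at (316,270) and bore around (316,273). The yellow plate is centred at (411,137), the stem top at (413,137), and the tongue tip at (399,98).

```bash
cat > m4.py <<'E'
from h import *
import sys
p,d,X,K,M,t=load('wrist')
s=read_state();P=np.array(s['position'])
hsv=cv2.cvtColor(p,cv2.COLOR_RGB2HSV); H,S,V=[hsv[...,i].astype(int) for i in range(3)]
z=X[...,2]
Y=(H>15)&(H<32)&(S>120)&(z>205)&(z<250)
pl=Y&(abs(z-221)<4); Q=X[pl][:,:2]
# intersect rays with the known plate plane for low noise
v,u=np.nonzero(pl)
ray=np.stack([(u-K[0,2])/K[0,0],(v-K[1,2])/K[1,1],np.ones(len(u))],-1)@M.T
zp=np.median(z[pl]);Q=(t+ray*((zp-t[2])/ray[:,2])[:,None])[:,:2]
c=np.median(X[Y&(z>239)],0)[:2] if (Y&(z>239)).any() else Q.mean(0)
print('plate z',zp,len(Q),'stemtop',X[Y&(z>239)].mean(0),(Y&(z>239)).sum())
# circle fit with outer boundary points, excluding tongue
cen=Q.mean(0)
ch=cv2.convexHull(Q.astype(np.float32))[:,0]
from scipy.optimize import least_squares
for _ in range(20):
    r=np.linalg.norm(ch-cen,axis=1); k=r<22.5
    cen=least_squares(lambda q:np.linalg.norm(ch[k]-q,axis=1)-20,cen,loss='soft_l1').x
print('plate centre',cen,k.sum())
T=Q[np.linalg.norm(Q-cen,axis=1)>23]-cen; a=T.mean(0)
print('tongue yaw',np.degrees(np.arctan2(a[1],a[0])),len(T),np.linalg.norm(T,axis=1).max())
b=(H>100)&(H<130)&(S>120)&(z>P[2]-5)&(z<P[2]+40)
rs=cv2.minAreaRect(X[b][:,:2].astype(np.float32));print('sleeve z',np.median(z[b]),rs)
hb=(S<60)&(abs(z-(P[2]+21))<4)&(np.hypot(X[...,0]-P[0],X[...,1]-P[1])<32)
print('hubtop z',np.median(z[hb]),hb.sum())
x=M@np.array([0,0,1]);R3=R.from_quat(s['ee_rot']).as_matrix()
h=(X[hb]-P)@R3; print('tool frame hub x,y: pct',np.percentile(h[:,0],[1,50,99]).round(1),np.percentile(h[:,1],[1,50,99]).round(1))
sl=(X[b]-P)@R3;print('sleeve tool frame',np.percentile(sl[:,0],[1,99]).round(1),sl[:,1].mean().round(1),'yaw err',np.degrees(np.polyfit(sl[:,0],sl[:,1],1)[0]))
E
python3 m4.py
```

```text
plate z 219.8198183364469 1657 stemtop [564.43516012  74.58676611 241.26677036] 180
plate centre [564.11399276  74.95315928] 30
tongue yaw -117.35674388704449 299 37.977948047433024
sleeve z 348.1524614678732 ((588.7177734375, -11.710258483886719), (51.06760787963867, 21.669639587402344), 39.49153137207031)
hubtop z 351.6920565455845 5278
tool frame hub x,y: pct [-18.5   4.5  19.4] [-28.1   0.1  28. ]
sleeve tool frame [ 66.9 115.4] -0.2 yaw err -0.44007424259932987
```

Run:
```python
from h import *
p,d,X,K,M,t=load('wrist')
save(cv2.resize(p[80:180,350:475],(750,600),interpolation=cv2.INTER_CUBIC),'c2.png')
def w(u,v,z):
    r=M@np.array([(u-K[0,2])/K[0,0],(v-K[1,2])/K[1,1],1]); return (t+r*(z-t[2])/r[2])[:2]
np.save('x.npy',0)
hsv=cv2.cvtColor(p,cv2.COLOR_RGB2HSV); H,S,V=[hsv[...,i].astype(int) for i in range(3)]
z=X[...,2]
pl=(H>15)&(H<32)&(S>120)&(abs(z-221)<4); vv,uu=np.nonzero(pl)
Q=np.array([w(a,b,220) for a,b in zip(uu,vv)]); q=Q-[564.1,75]; T=q[np.linalg.norm(q,axis=1)>22]
print(cv2.minAreaRect(T.astype(np.float32)),uu[np.linalg.norm(q,axis=1)>35].mean(),vv[np.linalg.norm(q,axis=1)>35].mean())
```

```text
((-13.513957023620605, -26.357707977294922), (16.373985290527344, 13.4478759765625), 62.06688690185547) 396.3 95.96666666666667
```

View pics/c2.png

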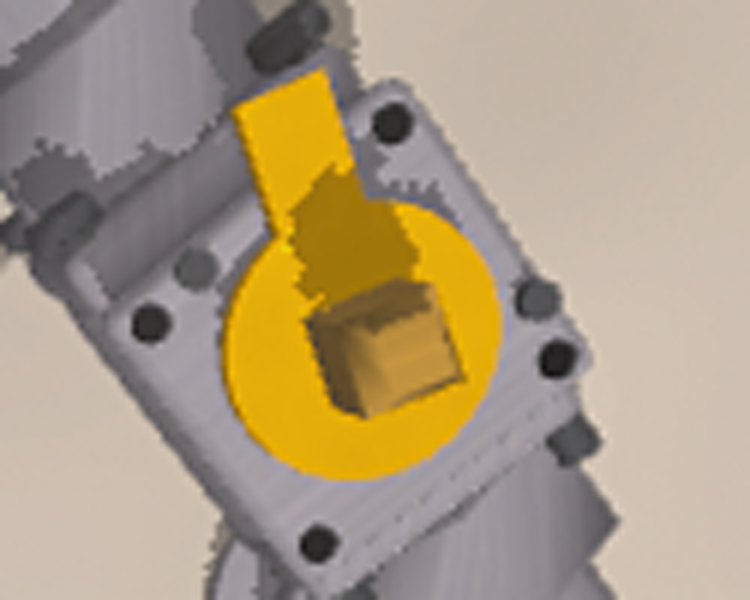

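The crop shows the tongue pointing up-left from the plate centre (pixel 411,137), with the stem's sides parallel to it. The measured tongue yaw is −117.7° and its width 13.4 mm, as given. The stem is at (564.2, 74.9).

```bash
python3 -m creep '{"translation":[[-3,1,0],[-6,2,0],[-8.5,2.7,0],[-9.52,2.94,0],[-9.52,2.94,-2],[-9.52,2.94,-4],[-9.52,2.94,-5],[-9.52,2.94,-5]],"delta_rot":[[0,0,7],[0,0,14],[0,0,20],[0,0,22.9],[0,0,22.9],[0,0,22.9],[0,0,22.9],[0,0,22.9]],"hand":[3,3,3,3,3,3,3,3]}'
python3 - <<'E'
from h import *
s=read_state();P=np.array(s['position']);m=R.from_quat(s['ee_rot']).as_matrix();print(s['joints'][5],P,np.degrees(np.arctan2(m[1,0],m[0,0])),m[:,2])
a=grab('wrist');save(a[0],'w3.png')
E
python3 m4.py | tail -3
```

```text
clock: 8.62
position: [564.4, 75.3, 281.2]
ee_rot: [-0.514, 0.858, 0.0, -0.001]
contact_force: [0.9, 0.2, -2.7]
gripper_width: 36.7
grasp_force: 61.4
-0.9078226601138333 [564.42137357  75.32130173 281.21183407] -118.11045275468864 [-1.01222344e-03 -5.53873037e-04 -9.99999334e-01]
plate z 219.70082290694455 330 stemtop [nan nan nan] 0
plate centre [563.96155711  75.04147682] 20m4.py:14: RuntimeWarning: Mean of empty slice.
  print('plate z',zp,len(Q),'stemtop',X[Y&(z>239)].mean(0),(Y&(z>239)).sum())
  ret = um.true_divide(
m4.py:23: RuntimeWarning: Mean of empty slice.
  T=Q[np.linalg.norm(Q-cen,axis=1)>23]-cen; a=T.mean(0)
Traceback (most recent call last):
  File "m4.py", line 24, in <module>
    print('tongue yaw',np.degrees(np.arctan2(a[1],a[0])),len(T),np.linalg.norm(T,axis=1).max())
                                                                ~~~~~~~~~~~~~~~~~~~~~~~~~~~~^^
ValueError: zero-size array to reduction operation maximum which has no identity
```

View pics/w3.png

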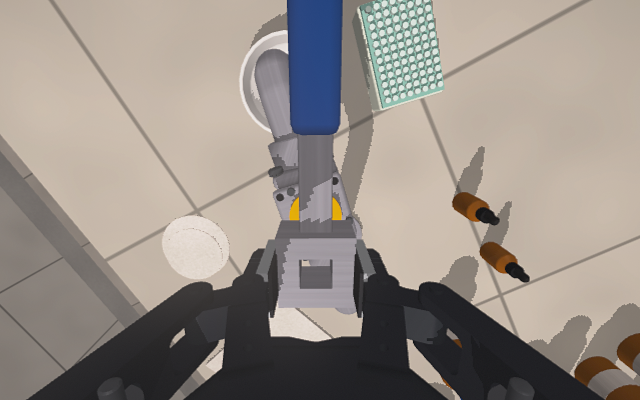

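The wrist view shows the plate centred under the arm (316, 210), the lever held level and the bore at (316,273). Now I'll descend while checking the force.

```bash
python3 -m creep '{"translation":[[0,0,-1.5],[0,0,-3],[0,0,-3.4],[0,0,-3.8],[0,0,-4.2],[0,0,-4.5],[0,0,-4.5]],"delta_rot":[[0,0,0],[0,0,0],[0,0,0],[0,0,0],[0,0,0],[0,0,0],[0,0,0]],"hand":[3,3,3,3,3,3,3]}'
```

```text
clock: 9.55
position: [564.5, 75.5, 236.4]
ee_rot: [-0.514, 0.858, 0.0, -0.0]
contact_force: [-0.4, -0.3, -3.5]
gripper_width: 36.9
grasp_force: 61.4
```

No contact force yet, and the bore is already past the taper top. Continuing down.

```bash
python3 -m creep '{"translation":[[0,0,-0.4],[0,0,-0.8],[0,0,-1.1],[0,0,-1.3],[0,0,-1.3],[0,0,-1.3]],"delta_rot":[[0,0,0],[0,0,0],[0,0,0],[0,0,0],[0,0,0],[0,0,0]],"hand":[3,3,3,3,3,3]}'
python3 -c "
from h import *
s=read_state();print(s['position'],s['contact_force'],s['wrist_torque'])"
```

```text
clock: 10.3
position: [564.7, 75.6, 223.6]
ee_rot: [-0.514, 0.858, -0.0, 0.0]
contact_force: [-0.0, 0.4, -2.8]
gripper_width: 36.8
grasp_force: 61.5
[564.71364245  75.55544051 223.60503091] [-0.03061766  0.37081129 -2.79185049] [ 0.0541138  -0.03160923  0.00988946]
```

```bash
python3 -m creep '{"translation":[[0,0,-0.05],[0,0,-0.1],[0,0,-0.1],[0,0,-0.1]],"delta_rot":[[0,0,0],[0,0,0],[0,0,0],[0,0,0]],"hand":[3,3,3,3]}'
```

```text
clock: 10.8
position: [564.7, 75.6, 223.5]
ee_rot: [-0.514, 0.858, -0.0, 0.0]
contact_force: [-3.5, 1.1, 4.1]
gripper_width: 37.0
grasp_force: 62.2
```

```bash
python3 -m creep '{"translation":[[0,0,0],[0,0,0],[0,0,0],[0,-0.02,0],[0,-0.02,0],[0,-0.03,0],[0,-0.03,0],[0,-0.03,0]],"delta_rot":[[0,0,-6],[0,0,-13],[0,0,-20],[0,0,-27],[0,0,-34],[0,0,-41],[0,0,-48],[0,0,-48]],"hand":[3,3,3,3,3,3,3,3]}'
python3 -c "
from h import *
s=read_state();print(s['joints'][5],s['position'],s['contact_force'],s['wrist_torque'])"
```

```text
clock: 11.8
position: [564.6, 75.1, 223.5]
ee_rot: [-0.121, 0.993, -0.0, 0.0]
contact_force: [-3.4, 0.2, 5.9]
gripper_width: 36.7
grasp_force: 62.5
-1.7459320041469113 [564.61474872  75.13044281 223.47886173] [-3.37519101  0.16819089  5.92598463] [2.23562501e-01 1.06493462e+00 8.86755419e-06]
```

```bash
python3 -m creep '{"translation":[[0,0,0],[0,-0.02,0],[0,-0.02,0],[0,-0.02,0],[0,-0.02,0],[0,-0.02,0],[0,-0.02,0],[0,-0.02,0]],"delta_rot":[[0,0,-6],[0,0,-12],[0,0,-17],[0,0,-21],[0,0,-25],[0,0,-28],[0,0,-28],[0,0,-28]],"hand":[3,3,3,3,3,3,3,3]}'
python3 -c "
from h import *
s=read_state();print(s['joints'][5],s['position'],s['contact_force'],s['wrist_torque'])"
python3 -m creep '{"translation":[[0,0,0],[0,0,0],[0,0,0],[0,0,0],[0,0,0]],"delta_rot":[[0,0,-2],[0,0,-4],[0,0,-6],[0,0,-6],[0,0,-6]],"hand":[3,3,3,3,3]}'
python3 -c "
from h import *
s=read_state();print(s['joints'][5],s['position'],s['contact_force'],s['wrist_torque'])
a=grab('wrist');p,d,X,K,M,t=a;R3=R.from_quat(s['ee_rot']).as_matrix()
print(np.degrees(np.arctan2(R3[1,0],R3[0,0])))
hsv=cv2.cvtColor(p,cv2.COLOR_RGB2HSV)
b=(hsv[...,0]>100)&(hsv[...,0]<130)&(hsv[...,1]>120)&(X[...,2]>225)&(X[...,2]<260)
q=X[b][:,:2];m=q.mean(0)-[564.2,74.9];print(np.degrees(np.arctan2(m[1],m[0])),cv2.minAreaRect(q.astype(np.float32)))
"
```

```text
clock: 12.8
position: [564.6, 75.1, 223.5]
ee_rot: [0.123, 0.992, 0.0, 0.0]
contact_force: [-3.8, 1.9, 5.0]
gripper_width: 36.8
grasp_force: 62.5
-2.2335051668304327 [564.59630128  75.13032653 223.487621  ] [-3.76348891  1.88643934  4.96084767] [ 0.3724352   1.15086709 -0.02425974]
clock: 13.42
position: [564.6, 75.2, 223.5]
ee_rot: [0.174, 0.985, 0.0, 0.0]
contact_force: [-4.1, 1.4, 5.4]
gripper_width: 37.2
grasp_force: 62.5
-2.3382726098650544 [564.60121191  75.1609363  223.47461929] [-4.07176625  1.41998052  5.39610973] [0.43700398 1.10634144 0.06608315]
159.90862953026388
159.92166097949146 ((478.6463928222656, 106.11778259277344), (21.5727596282959, 50.912841796875), 70.16348266601562)
```

```bash
cat > y.py <<'E'
from h import *
s=read_state();print(s['position'],s['contact_force'],s['wrist_torque'],s['joint_efforts'][5])
a=grab('wrist');p,d,X,K,M,t=a;R3=R.from_quat(s['ee_rot']).as_matrix()
hsv=cv2.cvtColor(p,cv2.COLOR_RGB2HSV)
b=(hsv[...,0]>100)&(hsv[...,0]<130)&(hsv[...,1]>120)&(X[...,2]>225)&(X[...,2]<260)
q=X[b][:,:2];m=q.mean(0)-[564.2,74.9];print('tool yaw',np.degrees(np.arctan2(R3[1,0],R3[0,0])),'lever',np.degrees(np.arctan2(m[1],m[0])),cv2.minAreaRect(q.astype(np.float32))[2])
E
python3 -m creep '{"translation":[[0,0,0],[0,0,0],[0,0,0]],"delta_rot":[[0,0,-2],[0,0,-4],[0,0,-4]],"hand":[3,3,3]}'
python3 y.py
```

```text
clock: 13.85
position: [564.6, 75.1, 223.5]
ee_rot: [0.208, 0.978, 0.0, 0.0]
contact_force: [-3.4, 0.8, 5.0]
gripper_width: 36.9
grasp_force: 62.5
[564.59510228  75.14833125 223.45773728] [-3.37434403  0.78776522  5.01955586] [0.41075697 1.15607443 0.26125297] -0.24831430055201054
tool yaw 155.95144452068752 lever 156.01885435761102 66.50969696044922
```

```bash
python3 -m creep '{"translation":[[0,0,0],[0,0,0],[0,0,0]],"delta_rot":[[0,0,-2],[0,0,-3],[0,0,-3]],"hand":[3,3,3]}'
python3 y.py
```

```text
clock: 14.28
position: [564.6, 75.1, 223.5]
ee_rot: [0.233, 0.972, -0.0, 0.0]
contact_force: [-4.4, 1.2, 5.3]
gripper_width: 37.0
grasp_force: 62.6
[564.58666178  75.12851795 223.46710565] [-4.39487226  1.18112945  5.31890463] [0.39436331 1.11358268 0.55822672] -0.5573575012385845
tool yaw 153.03514413977268 lever 153.22035724471706 63.52820587158203
```

Torque climbs steeply, so the valve is on its stop. Releasing and backing straight up.

```bash
python3 -m creep '{"translation":[[0,0,0],[0,0,0],[0,0,0],[0,0,0],[0,0,0],[0,0,0],[0,0,0],[0,0,0]],"delta_rot":[[0,0,2],[0,0,3],[0,0,3],[0,0,3],[0,0,3],[0,0,3],[0,0,3],[0,0,3]],"hand":[3,3,4,6,8.5,8.5,8.5,8.5]}'
python3 -m creep '{"translation":[[0,0,1],[0,0,3],[0,0,6],[0,0,10],[0,0,13],[0,0,13],[0,0,13]],"delta_rot":[[0,0,0],[0,0,0],[0,0,0],[0,0,0],[0,0,0],[0,0,0],[0,0,0]],"hand":[8.5,8.5,8.5,8.5,8.5,8.5,8.5]}'
cat > e.py <<'E'
from h import *
import sys
a=grab('wrist');p,d,X,K,M,t=a
save(p,sys.argv[1])
z=X[...,2];hsv=cv2.cvtColor(p,cv2.COLOR_RGB2HSV);H,S=hsv[...,0].astype(int),hsv[...,1]
b=(H>100)&(H<130)&(S>120)&(z>220)&(z<260)
r=cv2.minAreaRect(X[b][:,:2].astype(np.float32));q=X[b].mean(0);print('sleeve',r,np.median(z[b]),np.degrees(np.arctan2(q[1]-74.9,q[0]-564.2)))
hb=(abs(z-244)<5)&(np.hypot(X[...,0]-564,X[...,1]-75)<32)&~b
Q=X[hb];print('hub',cv2.minAreaRect(Q[:,:2].astype(np.float32)),np.median(Q[:,2]))
Y=(H>15)&(H<32)&(S>110)&(abs(z-221)<6);y=X[Y][:,:2]-[564.2,74.9];rr=np.hypot(*y.T);T=y[rr>23];print('yellow',len(y),len(T),T.mean(0) if len(T) else '')
pp=(z>150)&(z<200)&(S<60)&(np.hypot(X[...,0]-564,X[...,1]-75)<110)
f=cv2.fitLine(X[pp][:,:2].astype(np.float32),cv2.DIST_HUBER,0,.01,.01).ravel();print('pipe',np.degrees(np.arctan2(f[1],f[0])))
E
python3 e.py w4.png
```

```text
clock: 15.32
position: [564.7, 75.0, 222.6]
ee_rot: [0.209, 0.978, -0.0, 0.0]
contact_force: [0.1, 0.2, 0.4]
gripper_width: 84.8
grasp_force: 0.0
clock: 16.2
position: [564.3, 75.1, 352.3]
ee_rot: [0.209, 0.978, 0.0, -0.0]
contact_force: [-1.2, -0.0, -0.2]
gripper_width: 84.9
grasp_force: 0.0
sleeve ((468.1978454589844, 117.37981414794922), (20.917909622192383, 77.306396484375), 66.4226303100586) 240.27763426211544 156.1114399370038
hub ((564.2286987304688, 75.44209289550781), (37.54959487915039, 38.904361724853516), 67.16032409667969) 243.71874919662653
yellow 87 73 [-31.60013755   2.41635823]
pipe 79.11245
```

View pics/w4.png

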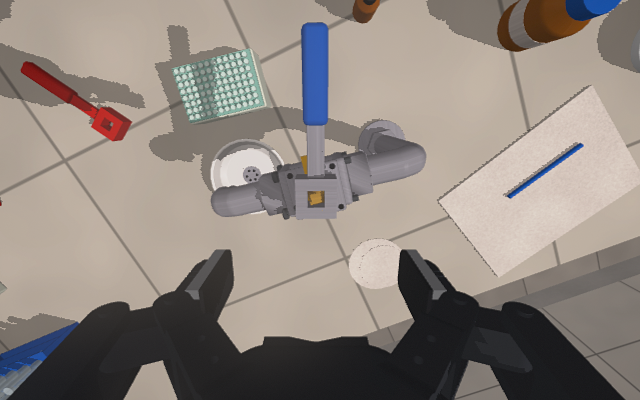

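```bash
python3 - <<'E'
from h import *
p,d,X,K,M,t=load('wrist')
z=X[...,2];hsv=cv2.cvtColor(p,cv2.COLOR_RGB2HSV);H,S=hsv[...,0].astype(int),hsv[...,1]
Y=(H>12)&(H<35)&(S>110)&(abs(z-221)<8)&(np.arange(400)[:,None]<180)
v,u=np.nonzero(Y)
ray=np.stack([(u-K[0,2])/K[0,0],(v-K[1,2])/K[1,1],np.ones(len(u))],-1)@M.T
q=(t+ray*((220-t[2])/ray[:,2])[:,None])[:,:2]-[564.2,74.9]
T=q[np.hypot(*q.T)>22];print(len(T),u.min(),u.max(),v.min(),v.max())
for a in range(156,180,2):
    c,s=np.cos(np.radians(a)),np.sin(np.radians(a)); l=T@[c,s]; w=T@[-s,c]
    lo=w[l<29];hi=w[l>31]; print(a,'edge near/far',np.percentile(lo,97).round(1),np.percentile(hi,97).round(1),'len',np.percentile(l,99).round(1))
E
python3 y.py | tail -1
```

```text
76 301 306 156 173
156 edge near/far 11.8 13.6 len 36.2
158 edge near/far 10.9 12.4 len 36.6
160 edge near/far 10.0 11.1 len 37.0
162 edge near/far 9.1 9.9 len 37.3
164 edge near/far 8.1 8.7 len 37.6
166 edge near/far 7.2 7.4 len 37.8
168 edge near/far 6.4 6.3 len 38.0
170 edge near/far 5.5 5.1 len 38.2
172 edge near/far 4.6 3.9 len 38.3
174 edge near/far 3.7 2.7 len 38.4
176 edge near/far 2.9 1.5 len 38.4
178 edge near/far 2.1 0.3 len 38.3
tool yaw 155.87801273594928 lever 156.13408475216121 66.62425231933594
```

The tongue measures about 167.5°, square across the pipe, and the lever is seated, level and free of the gripper. The wrist view shows the lever at (315,75)–(316,198), and the rack and bottles were never touched.

```bash
python3 -c "
from bench import *
print(job_done())"
```

```text
the job is handed in; nothing more can be done
None
```

The lever is fitted fully down on the stem and swung clockwise until the valve shut against its stop, then released and handed in; the system returned no verdict.

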